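# Make up the centrifuge counterweight on the dial scale

### The arm

A 6-joint arm with a two-finger parallel gripper is mounted at the origin on the work surface. World frame = base frame: x ahead of the robot, y to its left, z up, the work surface at z = 0. Lengths are in m, angles in rad, forces in N, time in s.
With the tool pointing down it reaches from about 0.375 to 0.975 m from the base axis. Payload 3.8 kg.
Tool frame: the origin (TCP) lies between the finger pads; the fingertips stand 17 mm ahead of it and the grasp point (between the pads) lies 2 mm behind it; z points along the fingers, y is the line along which they close (so a half turn about z gives the same grasp; the last joint's range is limited). The gripper opens to 85 mm and grips with 20 to 120 N. Pads are 22 mm wide; open, the fingers measure 114 mm over their backs; the gripper's body (76 mm by 85 mm) begins 54 mm behind the grasp point. The pads swing forward as they close: fully open they stand 13 mm farther back than shut.
Start: joints at [1.261, 0.264, 1.604, -0, 1.274, -0.037], TCP at [0.182, 0.65, 0.248] pointing down, gripper open.
Joint ranges: [-2.63, 2.63], [-0.94, 2.18], [0.31, 2.57], [-1.31, 4.45], [0, 2.66], [-2.55, 2.55]. Speed limits (rad/s): [2.57, 2.57, 3.14, 3.14, 3.14, 3.14].

### API

Orientations are given as a rotation vector (axis times angle).
In Python, from workcell import bot gives the robot as it stands.
- The arm moves only by the tool play_rows, never from a script. Its argument "steps" is one flat list of numbers, 4 for each row, row after row: the shift along the tool's x, y, z in m, then the turn about the tool's z in rad. A call has 1 to 10 rows; each row is the pose to reach, as a shift and turn from the pose commanded when the call began, along the tool's axes at that moment; what a row does not reach only later rows make up. A row lasts 1/8 s, in which the tool goes at most 62.5 mm and 10.7 degrees, less where a joint would pass 70% of its speed; a pose out of reach is approached as far as the arm can. A call with a gripper value outside its range is refused whole. "jaw" is the closure in counts, from 0 (fully open) to 255 (shut), set as the call begins (left out, the last holds). The fingers move at their own pace and stop on an object; "grip_force" is the grip in N (left out, the last holds). Time passes only in rows, so rows that repeat a pose let the fingers close. It gives the time, the measured TCP pose, the force, the opening and the grip force at its end, in the units of the state.
- bot.read_state(): the state, without advancing time (a new reading comes with each control period).
- bot.read_camera(name): name is "side" or "top" or "wrist"; returns a dict with "pixels" (400x640x3 uint8, blue, green, red), "mtx" (3x3 intrinsics, pixels), "R" (3x3) and "t" (3): a world point X has camera coordinates R X + t. Camera axes: x right, y down, z forward; pixel columns grow to the right and rows downward; lengths in m; the calibration is good to about 2 mm. A picture is of the moment at which its call begins. There is no depth.
- bot.finish_job(): hands the job in; it is judged then, once.
The state is a dict: "time": time; "q": joint angles; "joint_vel": joint speeds; "joint_torque": joint torques, N m; "tool_pos": TCP position; "tcp_rot": TCP orientation; "wrist_force": force on the tool from outside, world axes, zero at the start; "torque": the same for the moment, N m; "width": opening from 0.0 (shut) to 1.0 (fully open); "grip_force": force on a finger pad.
Only numpy, scipy, OpenCV 4.12 (cv2) and the standard library are available. Lean on these libraries where they do the work, as an engineer would, in place of code of your own. Each camera call takes 0.05 s, during which the arm holds its last target. There are 200 camera calls.

### The job

Make up the counterweight for the centrifuge: take the grey balance blanks with blue caps from the sloping stand one at a time and lay each lengthwise in a free saddle of the scale pan, letting go and reading the scale after each, and stop as soon as the needle stands in the green sector. Lower each blank gently until it lies level in its saddle before you let go, never dropping it or letting it topple in, and never force the needle into the red zone. Leave unused blanks and the yellow-capped specimen tube where they lie in the stand, and do not disturb the other things on the bench.

Things in the scene. Friction and masses are not known exactly. Their poses are not given: they have to be found in the camera images.
- blank_a: solid grey plastic counterweight shaped like a 50 ml tube, blue cap; 116 mm long, body 28 mm diameter, cap 34 mm diameter over the last 15 mm at +x; origin on its axis at mid length, x along the axis to the cap (any roll about x). 85 to 115 g, each different, unknown. At the start it lies in one of the four places of the stand, leaning 38 degrees from level, cap uppermost
- blank_b: as blank_a
- blank_c: as blank_a
- specimen: specimen tube to be left alone: same shape and size as the blanks, but amber with a paper label and a yellow cap; lies in one of the stand's four saddles (which one varies)
- stand: white fixed sloping stand, 150 mm (x) by 272 mm (y), origin at the middle of its footprint on the table. Four tube places at y = -99, -33, 33, 99 mm: tube middle at x = 0, 78 mm above the table, axis rising towards +x at 38 degrees. Each has two V saddles (see pan_mid) over a back plate 30 mm below the axis; a foot ledge as high as the axis, so tubes come out square to the slope
- scale: white fixed dial scale, origin on the table under the centre of the pan. Housing 200 by 190 mm, 48 mm high, with a round dial head 148 mm across, 86 mm high, centred 172 mm towards +x; the scale's y runs across the pan. The dial faces up (leaning 7 degrees to -x)
- pan_mid (a point): moves with the sprung steel pan (156 mm in x, 212 mm in y, rim 12 mm high), 30 mm above its floor, 119 mm above the table when empty; axes as scale. Three tube places, along x: tube middle rests at y = -66, 0 or 66 mm from this point at its height. Each has two open 90-degree V saddles, 10 mm wide, 31 mm either side of the middle, tops 3 mm below the tube's axis, 52 mm free between for fingers
- pan (a joint): how far the pan has sunk, m: 0 empty, spring 200 N/m (about 4.9 mm for a 100 g blank), end stop at 0.034
- needle (a joint): angle of the dial needle, rad clockwise from above: 0 empty (pointing to the scale's +x), 0.8 rad per 100 g on the pan, i.e. 163 rad per metre of pan travel. The red zone begins at 4.96
- sector (a joint): angle of the middle of the green target sector on the dial rim, same zero and sense as the needle. The sector reaches 0.52 rad to either side of it; it is preset (between 1.7 and 2.5) and stays
- needle_tip (a point): tip of the black needle, 54 mm from the dial's axis
- sector_axis (a point): point on the dial's axis that turns with the green sector; its x points to the sector's middle
- tape: bystander: roll of black tape, 60 mm diameter, 20 mm high; origin under its centre
- strip_tub: bystander: white tub with a blue cap, 42 mm diameter, 105 mm high; origin under its centre
- cup: bystander: white specimen cup with a yellow lid, 62 mm diameter, 70 mm high; origin under its centre
- calculator: bystander: grey calculator lying flat, 135 by 74 mm, 14 mm high; origin under its centre
There are look-alikes about, which are no part of the job. Leave any pink or turquoise look-alike of the blank_a alone.

How it is judged:
By the outcome, as a careful person would: the job done as asked, in the order asked, and still so for the second after the job is handed in, with the robot touching nothing.
It also fails if it takes over 66 s, if anything falls off the work surface, if the arm or the gripper's body presses on something with over 40 N, if the wrist force passes 120 N, or if a joint passes its speed limit or range.

## Working session

There is one attempt and no reset: what is moved stays moved. The work goes in short steps, Python scripts to look and compute and a tool call to move; the robot and the scene stay as the last step left them, time stands still between calls to the robot, and variables do not carry over. Pictures are saved under pics/ and viewed, at most 10 in all, crops included, and the job is handed in when it is done.

Besides the shell and the picture viewer there is one more tool, called after "Request:" as a command line: name --argument value ..., lists and objects as JSON in quotes. play_rows: Moves the arm, as the interface text tells. Its arguments: {"type":"object","properties":{"steps":{"type":"array"},"jaw":{"type":"number"},"grip_force":{"type":"number"}},"required":["steps"]}

```bash
mkdir -p pics; ls
python3 - <<'E'
from workcell import bot
import cv2,numpy as np
s=bot.read_state();print(s)
for n in ("top","side"):
    c=bot.read_camera(n);cv2.imwrite(f"pics/{n}0.png",c["pixels"]);np.savez(f"pics/{n}0.npz",**c)
    print(n,c["mtx"].tolist(),c["R"].round(4).tolist(),c["t"].tolist())
E
```

```text
pics
{'time': 0.0, 'q': array([ 1.26109578e+00,  2.64747037e-01,  1.60541205e+00, -1.94077767e-05,
        1.27370225e+00, -3.69111915e-02]), 'joint_vel': array([-0.00032357,  0.00195279, -0.00093853, -0.00083215, -0.00071178,
        0.00089318]), 'joint_torque': array([ 8.73052322e-04, -5.15129113e+01, -3.67310750e+01,  8.08199928e-06,
        1.30066287e-02, -1.12577024e-05]), 'tool_pos': array([0.18165518, 0.64935701, 0.24694556]), 'tcp_rot': array([-0.42710932, -3.1120454 ,  0.00351488]), 'wrist_force': array([-0.823226  , -0.64194269, -0.15859968]), 'torque': array([ 0.00785618,  0.00236522, -0.00585125]), 'grip_force': 0.0, 'width': 1.0029509258881029}
top [[439.71916088401485, 0.0, 326.20247211196306], [0.0, 439.71916088401485, 204.94228018145134], [0.0, 0.0, 1.0]] [[-0.0041, -0.9999, -0.0125], [-0.9811, 0.0065, -0.1933], [0.1933, 0.0115, -0.9811]] [0.014543303989125862, 0.5544232420543598, 1.211909678862898]
side [[480.1056659163711, 0.0, 327.99002711893434], [0.0, 480.1056659163711, 206.0066193598142], [0.0, 0.0, 1.0]] [[0.6746, -0.7381, 0.0063], [-0.4126, -0.3841, -0.826], [0.6121, 0.5546, -0.5637]] [-0.3625004249618918, 0.31817366443760847, 0.9734763287861493]
```

View pics/top0.png

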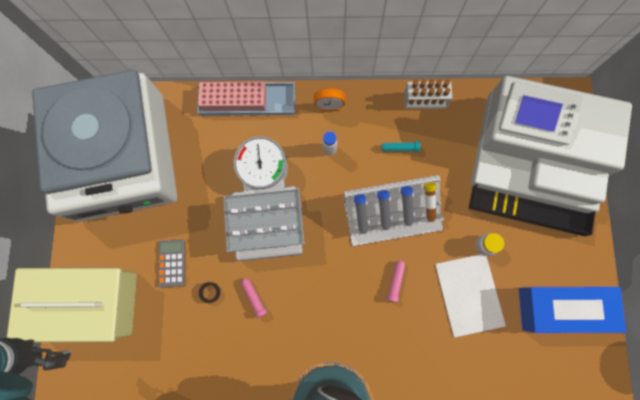

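View pics/side0.png

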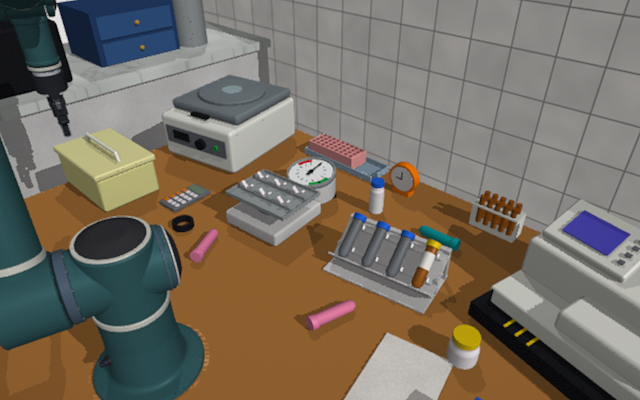

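Top view: the stand is at about (395,210). Three blue caps sit in the left places at (361,200), (383,196) and (407,192), and the specimen is on the right at (431,188). The pan is around (263,220), the dial at (260,162), and the green sector sits to its lower right.

```bash
cat > h.py <<'E'
import numpy as np,cv2
from scipy.optimize import least_squares
def load(n): return dict(np.load(n))
def proj(c,X):
    p=(c["R"]@np.atleast_2d(X).T).T+c["t"]; p=p@c["mtx"].T; return p[:,:2]/p[:,2:]
def back(c,uv,z):
    d=c["R"].T@np.linalg.inv(c["mtx"])@np.array([uv[0],uv[1],1.]); o=-c["R"].T@c["t"]; return o+d*(z-o[2])/d[2]
def blobs(img,lo,hi,amin=15):
    m=cv2.inRange(cv2.cvtColor(img,cv2.COLOR_BGR2HSV),lo,hi); n,_,s,ce=cv2.connectedComponentsWithStats(m)
    return [(ce[i].round(1).tolist(),int(s[i,4])) for i in range(1,n) if s[i,4]>=amin]
def tri(cs,uvs):
    x0=back(cs[0],uvs[0],.1); f=lambda X:np.concatenate([proj(c,X)[0]-u for c,u in zip(cs,uvs)])
    r=least_squares(f,x0); return r.x,np.abs(r.fun).max()
E
python3 - <<'E'
from h import *
t=load("pics/top0.npz");s=load("pics/side0.npz")
for c in (t,s):
    print("blue",[b for b in blobs(c["pixels"],(105,150,60),(125,255,255)) if b[1]<400]); print("yel",blobs(c["pixels"],(22,180,100),(32,255,255)))
    print("green",blobs(c["pixels"],(50,100,60),(80,255,255)))
a=cv2.resize(t["pixels"][125:270,210:340],None,fx=4,fy=4,interpolation=cv2.INTER_CUBIC)
b=cv2.resize(s["pixels"][200:320,310:470],None,fx=3.5,fy=3.5,interpolation=cv2.INTER_CUBIC)
cv2.imwrite("pics/a.png",a);cv2.imwrite("pics/b.png",b)
E
```

```text
blue [([329.2, 137.8], 104), ([406.5, 190.5], 70), ([383.2, 194.7], 69), ([359.7, 198.7], 67)]
yel [([429.6, 186.8], 80), ([494.8, 201.2], 52), ([504.8, 203.8], 52), ([514.9, 206.0], 53), ([493.6, 242.4], 304)]
green [([278.0, 169.6], 70), ([146.2, 202.8], 19)]
blue [([377.3, 182.2], 114), ([359.8, 216.6], 66), ([383.1, 225.3], 70), ([407.8, 234.4], 79)]
yel [([433.6, 243.6], 88), ([508.4, 323.0], 40), ([466.7, 336.7], 566), ([519.5, 332.1], 42), ([531.2, 341.5], 45)]
green [([214.7, 148.0], 32), ([318.4, 181.3], 41)]
```

View pics/a.png

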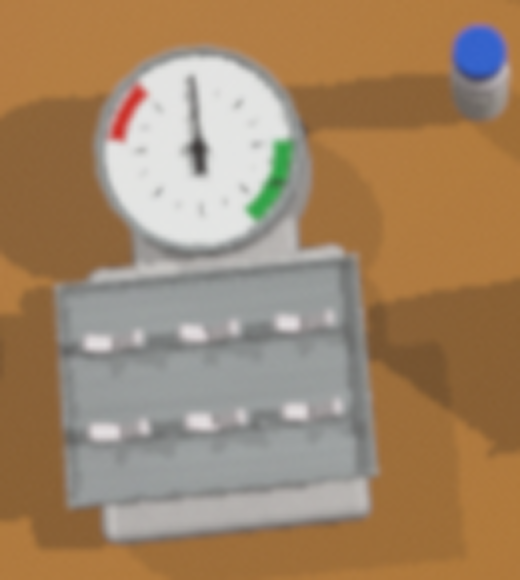

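View pics/b.png

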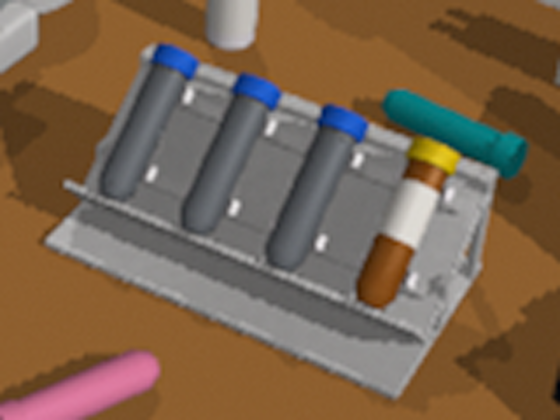

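Crop a shows the pan rim corners near (58,287), (352,253), (375,470) and (70,505), with the needle hub at (198,150). Crop b shows the stand with blanks in the three left places, the specimen at the far right, and a smooth upper rim behind the caps.

```bash
cat >> h.py <<'E'
def rz(a): return np.array([[np.cos(a),-np.sin(a),0],[np.sin(a),np.cos(a),0],[0,0,1]])
E
python3 - <<'E'
from h import *
t=load("pics/top0.npz");s=load("pics/side0.npz")
P=[]
for a,b in zip([(359.7,198.7),(383.2,194.7),(406.5,190.5),(429.6,186.8)],[(359.8,216.6),(383.1,225.3),(407.8,234.4),(433.6,243.6)]):
    X,e=tri([t,s],[a,b]);P.append(X);print(X.round(4),round(e,2))
P=np.array(P)
ys=np.array([99,33,-33,-99])/1000
# surface centroid of the cap ~ axis point 51mm along + ~12mm normal
m=np.array([.051*np.cos(.663)-.012*.616,0,.078+.051*.616+.012*.788])
f=lambda p:np.concatenate([(rz(p[2])@(m+[0,y,0])+[p[0],p[1],0]-X)[:2] for y,X in zip(ys,P)])
r=least_squares(f,[.5,-.2,0]);print("stand",r.x.round(4),"z model",m[2],np.abs(r.fun).max())
c=np.array([(58,287),(352,253),(375,470),(70,505)])/4+[210,125]
W=np.array([back(t,u,.101) for u in c]);L=np.array([(78,106),(78,-106),(-78,-106),(-78,106)])/1000
f=lambda p:np.concatenate([(rz(p[2])[:2,:2]@l+p[:2]-w[:2]) for l,w in zip(L,W)])
q=least_squares(f,[.5,.2,0]);print("scale",q.x.round(4),np.abs(q.fun).max())
d=back(t,np.array([198,150])/4+[210,125],.088);print("dial rel",(rz(-q.x[2])@(d-[q.x[0],q.x[1],0])).round(4))
g=rz(-q.x[2])@(back(t,(278,169.6),.088)-d);print("sector",-np.arctan2(g[1],g[0]))
n=rz(-q.x[2])@(back(t,np.array([191,76])/4+[210,125],.088)-d);print("needle",-np.arctan2(n[1],n[0]))
np.savez("poses.npz",stand=r.x,scale=q.x)
E
```

```text
[ 0.5619 -0.0829  0.1104] 0.68
[ 0.5728 -0.1479  0.11  ] 0.67
[ 0.5846 -0.2129  0.1092] 0.73
[ 0.595  -0.2776  0.11  ] 0.97
stand [ 0.5462 -0.1858  0.1697] z model 0.118872 0.0004317029587451726
scale [0.5059 0.1843 0.1075] 0.003433669585415744
dial rel [ 0.1678 -0.0008  0.088 ]
sector 2.060433842030154
needle -0.008324718102130896
```

```bash
cat >> h.py <<'E'
from scipy.spatial.transform import Rotation as Ro
def go(s,target,yaw_y):
    "shift in tool axes and turn about tool z; yaw_y = world angle wanted for tool y axis"
    R=Ro.from_rotvec(s["tcp_rot"]).as_matrix()
    d=R.T@(np.array(target)-s["tool_pos"]); a=np.arctan2(R[1,1],R[0,1])
    turn=-((yaw_y-a+np.pi)%(2*np.pi)-np.pi)
    print("t",round(s["time"],2),"pos",s["tool_pos"].round(4),"F",s["wrist_force"].round(1),"tilt",R[:,2].round(3),"w",round(s["width"],3)); print("STEP",d.round(4),round(turn,4))
E
python3 - <<'E'
from h import *
from workcell import bot
st=np.load("poses.npz")["stand"]
p=rz(st[2])@[.0,.099,0]+[st[0],st[1],0.24]; print(p)
go(bot.read_state(),p,np.pi/2+st[2])
E
```

```text
[ 0.52952575 -0.08826886  0.24      ]
t 0.1 pos [0.1817 0.6494 0.2471] F [1.5 0.1 0.4] tilt [-0.001 -0.002 -1.   ] w 1.0
STEP [-0.5337 -0.6167  0.0083] -0.4425
```

Request:
play_rows --steps '[-0.534,-0.617,0.008,-0.442,-0.534,-0.617,0.008,-0.442,-0.534,-0.617,0.008,-0.442,-0.534,-0.617,0.008,-0.442,-0.534,-0.617,0.008,-0.442,-0.534,-0.617,0.008,-0.442,-0.534,-0.617,0.008,-0.442,-0.534,-0.617,0.008,-0.442,-0.534,-0.617,0.008,-0.442,-0.534,-0.617,0.008,-0.442]' --jaw 105 --grip_force 20

```text
time: 1.35
tool_pos: [0.4487, 0.0828, 0.242]
tcp_rot: [-0.265, 3.13, 0.0]
wrist_force: [0.6, 0.7, 0.3]
width: 0.587
grip_force: 0.0
```

Run:
```python
from h import *
from workcell import bot
st=np.load("poses.npz")["stand"]
p=rz(st[2])@[.0,.099,0]+[st[0],st[1],0.24]
go(bot.read_state(),p,np.pi/2+st[2])
```

```text
t 1.35 pos [0.4487 0.0828 0.242 ] F [0.6 0.7 0.3] tilt [ 0.  0. -1.] w 0.587
STEP [-0.0509 -0.1822  0.002 ] -0.0006
```

Request:
play_rows --steps '[-0.05,-0.17,0.002,0,-0.05,-0.17,0.002,0,-0.05,-0.17,0.002,0,-0.05,-0.17,0.002,0,-0.05,-0.17,0.002,0]'

```text
time: 1.98
tool_pos: [0.5256, -0.0741, 0.2395]
tcp_rot: [0.264, -3.129, -0.002]
wrist_force: [0.1, 0.3, 0.3]
width: 0.588
grip_force: 0.0
```

Run:
```python
from h import *
from workcell import bot
st=np.load("poses.npz")["stand"]
p=rz(st[2])@[.0,.099,0]+[st[0],st[1],0.24]
go(bot.read_state(),p,np.pi/2+st[2])
c=bot.read_camera("wrist");np.savez("pics/w1.npz",**c)
im=c["pixels"].copy()
n=np.array([-.616,0,.788])
for k,y in enumerate((.099,.033)):
  for a in (-.058,0,.043,.058):   # predicted axis points
    X=rz(st[2])@[a*.788,y,.078+a*.616]+[st[0],st[1],0]
    u=proj(c,X)[0];print(u.round(0));cv2.circle(im,tuple(int(v) for v in u),3,(0,0,255),-1)
for y in (.13,.0): # predicted rim
  for x in (.065,.075):
    X=rz(st[2])@[x,y,.0544+(x-.0185)*.781]+[st[0],st[1],0];u=proj(c,X)[0];cv2.circle(im,tuple(int(v) for v in u),3,(0,255,0),-1)
cv2.imwrite("pics/w1.png",im)
```

```text
t 1.98 pos [ 0.5256 -0.0741  0.2395] F [0.1 0.3 0.3] tilt [-0.002  0.001 -1.   ] w 0.588
STEP [-0.0015 -0.0146 -0.0006] -0.0014
[308. 136.]
[307. 185.]
[306. 227.]
[306. 243.]
[246. 136.]
[240. 185.]
[236. 227.]
[234. 243.]
```

View pics/w1.png

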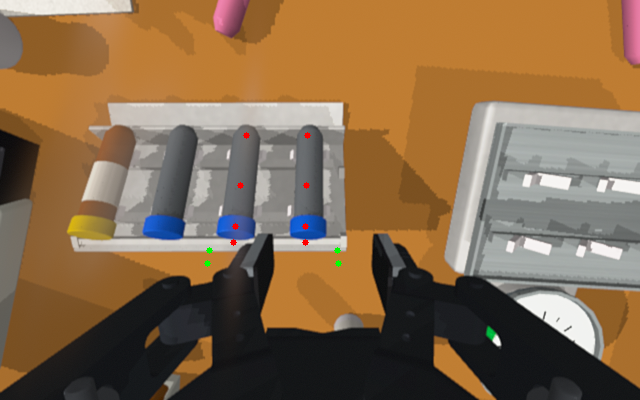

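Run:
```python
from h import *
from workcell import bot
P=dict(np.load("poses.npz"));P["stand"][:2]=[.539,-.187];np.savez("poses.npz",**P);st=P["stand"]
p=rz(st[2])@[.0063,.099,0]+[st[0],st[1],0.081];print(p)
go(bot.read_state(),p,np.pi/2+st[2])
```

```text
[ 0.52848669 -0.08835843  0.081     ]
t 2.02 pos [ 0.5256 -0.0735  0.2396] F [ 0.4  0.2 -0.1] tilt [-0.001  0.001 -1.   ] w 0.583
STEP [-0.0005 -0.0153  0.1586] -0.0002
```

Request:
play_rows --steps '[0,-0.015,0,0,0,-0.015,0.05,0,0,-0.015,0.1,0,0,-0.015,0.14,0,0,-0.015,0.158,0,0,-0.015,0.158,0]'

```text
time: 2.78
tool_pos: [0.528, -0.0888, 0.0813]
tcp_rot: [0.267, -3.128, -0.001]
wrist_force: [-0.0, 0.4, 0.1]
width: 0.588
grip_force: 0.0
```

Run:
```python
from h import *
from workcell import bot
P=dict(np.load("poses.npz"));st=P["stand"]
p=rz(st[2])@[.0063,.099,0]+[st[0],st[1],0.081]
go(bot.read_state(),p,np.pi/2+st[2])
```

```text
t 2.77 pos [ 0.528  -0.0888  0.0813] F [-0.   0.4  0.1] tilt [-0.002  0.    -1.   ] w 0.588
STEP [-0.0005  0.0004  0.0003] 0.0003
```

Request:
play_rows --steps '[0,0,0,0,0,0,0,0,0,0,0,0,0,0,0,0]' --jaw 255 --grip_force 20

```text
time: 3.28
tool_pos: [0.5301, -0.0872, 0.0846]
tcp_rot: [-0.264, 3.128, 0.005]
wrist_force: [-1.2, 8.6, 4.1]
width: 0.323
grip_force: 21.4
```

Request:
play_rows --steps '[0.006,0,-0.008,0,0.012,0,-0.016,0,0.018,0,-0.023,0,0.025,0,-0.032,0,0.031,0,-0.04,0,0.037,0,-0.048,0,0.037,0,-0.08,0,0.037,0,-0.11,0,0.037,0,-0.11,0]'

```text
time: 4.4
tool_pos: [0.4944, -0.096, 0.1953]
tcp_rot: [-0.265, 3.124, -0.003]
wrist_force: [0.3, -0.5, -1.0]
width: 0.32
grip_force: 20.9
```

```bash
cat >> h.py <<'E'
def pair(bot,name):
    w=bot.read_camera("wrist");s=bot.read_camera("side");t=bot.read_camera("top")
    np.savez(f"pics/{name}.npz",**{k+n:v for n,c in zip("wst",(w,s,t)) for k,v in c.items()})
    return w,s,t
def crop(c,X,r=50,k=5):
    u,v=proj(c,X)[0].astype(int); u=min(max(u,r),640-r); v=min(max(v,r*3//4),400-r*3//4)
    return cv2.resize(c["pixels"][v-r*3//4:v+r*3//4,u-r:u+r],None,fx=k,fy=k,interpolation=cv2.INTER_CUBIC)
E
python3 - <<'E'
from h import *
from workcell import bot
P=dict(np.load("poses.npz"));st=P["stand"]
s=bot.read_state()
p=rz(st[2])@[.110,.099,0]+[st[0],st[1],0.18]
go(s,p,np.pi/2+st[2]); print(s["grip_force"])
w,sd,t=pair(bot,"p2")
cv2.imwrite("pics/p2.png",np.hstack([crop(sd,s["tool_pos"],60,6)[:, :],][0:1]))
E
```

```text
t 4.4 pos [ 0.4944 -0.096   0.1953] F [ 0.3 -0.5 -1. ] tilt [ 0.006 -0.002 -1.   ] w 0.32
STEP [-0.1385  0.0019  0.0161] -0.0006
20.949006378650665
```

View pics/p2.png

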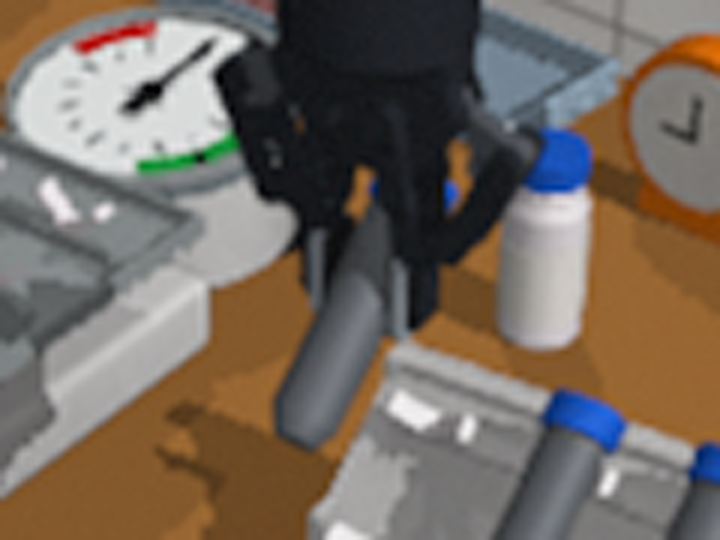

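The tube is held leaning, with its tail at lower left and the cap between the fingers. Next I'll level it on the stand's rim behind its own place.

Run:
```python
from h import *
from workcell import bot
P=dict(np.load("poses.npz"));st=P["stand"]
t=load("pics/top0.npz");s=load("pics/side0.npz")
X,e=tri([t,s],[(329.2,137.8),(377.3,182.2)]);print("tub",X,"local",rz(-st[2])@(X-[st[0],st[1],0]))
p2=load("pics/p2.npz");sd={k:p2[k+"s"] for k in("R","t","mtx")}
z=bot.read_state();g=z["tool_pos"]+[0,0,.002]
u,v=proj(sd,z["tool_pos"])[0].astype(int); px=np.array([308,430])/6+[u-60,v-45]
f=lambda q:proj(sd,g+rz(st[2])@[q[0],0,q[1]])[0]-px
r=least_squares(f,[-.05,-.04]).x;print("tail rel grip",r,np.degrees(np.arctan2(-r[1],-r[0])),np.hypot(*r))
go(z,rz(st[2])@[.106,.099,0]+[st[0],st[1],0.165],np.pi/2+st[2])
```

```text
tub [7.43943411e-01 4.98684360e-04 9.54775629e-02] local [0.23367015 0.15018595 0.09547756]
tail rel grip [-0.03859843 -0.05359153] 54.237292267527884 0.0660446073487134
t 4.55 pos [ 0.4915 -0.0953  0.1911] F [-0.3  1.2 -2. ] tilt [-0.002  0.    -1.   ] w 0.32
STEP [-0.1374  0.0006  0.0258] -0.0006
```

Request:
play_rows --steps '[-0.05,0,0.01,0,-0.1,0,0.023,0,-0.122,0,0.026,0,-0.122,0,0.026,0,-0.122,0,0.036,0,-0.122,0,0.046,0,-0.122,0,0.056,0,-0.122,0,0.064,0,-0.122,0,0.07,0,-0.122,0,0.075,0]'

```text
time: 5.8
tool_pos: [0.6181, -0.0749, 0.1219]
tcp_rot: [-0.263, 3.118, -0.002]
wrist_force: [6.8, 2.4, 11.9]
width: 0.318
grip_force: 20.8
```

Run:
```python
from h import *
from workcell import bot
st=np.load("poses.npz")["stand"]
s=bot.read_state()
go(s,rz(st[2])@[.1,.099,0]+[st[0],st[1],0.104],np.pi/2+st[2])
w,sd,t=pair(bot,"p3")
cv2.imwrite("pics/p3.png",np.vstack([crop(sd,s["tool_pos"],60,5),cv2.resize(w["pixels"][130:330,220:420],(600,150*0+300))[:150]]))
```

```text
t 5.8 pos [ 0.6181 -0.0749  0.1219] F [ 6.8  2.4 11.9] tilt [ 0.013 -0.    -1.   ] w 0.318
STEP [-0.0028  0.0019  0.0179] -0.0012
```

View pics/p3.png

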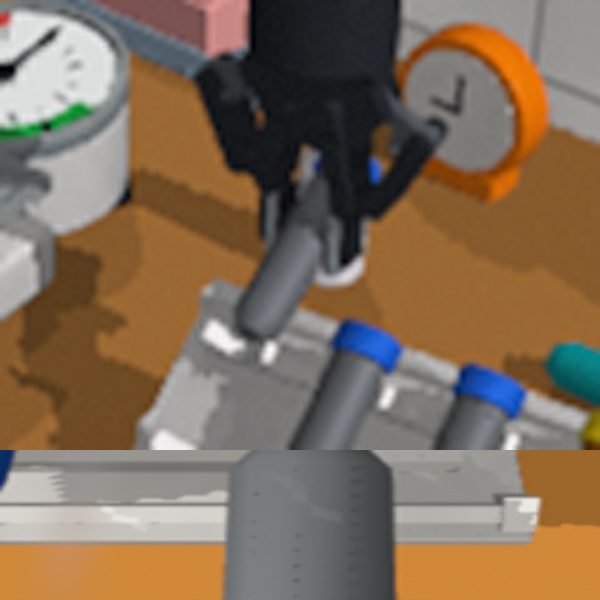

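Request:
play_rows --steps '[-0.004,0,0.004,0,-0.008,0,0.008,0,-0.012,0,0.013,0,-0.012,0,0.018,0,-0.012,0,0.022,0,-0.012,0,0.022,0]'

```text
time: 6.7
tool_pos: [0.6247, -0.0728, 0.0949]
tcp_rot: [-0.265, 3.13, 0.0]
wrist_force: [4.1, -0.3, 2.4]
width: 0.321
grip_force: 20.2
```

Run:
```python
from h import *
from workcell import bot
st=np.load("poses.npz")["stand"]
s=bot.read_state()
go(s,rz(st[2])@[.1,.099,0]+[st[0],st[1],0.104],np.pi/2+st[2])
w,sd,t=pair(bot,"p4");print(proj(sd,s["tool_pos"]))
cv2.imwrite("pics/p4.png",crop(sd,s["tool_pos"],50,6))
```

```text
t 6.7 pos [ 0.6247 -0.0728  0.0949] F [ 4.1 -0.3  2.4] tilt [ 0.001  0.    -1.   ] w 0.321
STEP [ 0.0038  0.0009 -0.0091] -0.0006
[[371.07018071 209.7988178 ]]
```

View pics/p4.png

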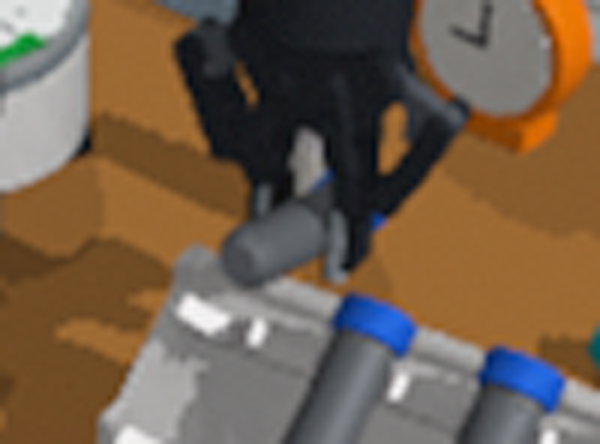

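```bash
cat >> h.py <<'E'
def tilt(cam,tool,px,yaw):
    g=np.array(tool)+[0,0,.002]
    f=lambda q:proj(cam,g+rz(yaw)@[q[0],0,q[1]])[0]-px
    r=least_squares(f,[-.05,-.02]).x;return r.round(4),np.degrees(np.arctan2(-r[1],-r[0])).round(1),np.hypot(*r).round(4)
E
python3 - <<'E'
from h import *
st=np.load("poses.npz")["stand"]
p=load("pics/p4.npz");sd={k:p[k+"s"] for k in("R","t","mtx")}
for q in ((243,258),(248,252),(238,258)): print(tilt(sd,[.6247,-.0728,.0949],np.array(q)/6+[321,172],st[2]))
# expected pixel for tilt 0..20
for a in (0,5,10,15):
  a=np.radians(a);print((proj(sd,np.array([.6247,-.0728,.0969])+rz(st[2])@[-.066*np.cos(a),0,-.066*np.sin(a)])[0]-[321,172])*6)
E
```

```text
(array([-0.0526,  0.0125]), np.float64(-13.4), np.float64(0.054))
(array([-0.0483,  0.0131]), np.float64(-15.2), np.float64(0.0501))
(array([-0.0571,  0.0152]), np.float64(-14.9), np.float64(0.0591))
[225.98701362 297.62198821]
[225.70640788 308.31380106]
[226.01659488 318.27384995]
[226.90959496 327.42582934]
```

The tube has gone slightly past level: its tail is now about 14° up. I'll correct that by pressing the cap on the scale housing's front ledge, and re-measure the pan on the way.

Run:
```python
from h import *
from workcell import bot
P=np.load("poses.npz");sc=P["scale"]
go(bot.read_state(),rz(sc[2])@[-.133,0,0]+[sc[0],sc[1],0.2],np.pi/2+sc[2])
```

```text
t 6.85 pos [ 0.6244 -0.0728  0.0951] F [ 2.9 -0.2  3.3] tilt [-0.  0. -1.] w 0.32
STEP [ 0.2063  0.2816 -0.1049] 0.0616
```

Request:
play_rows --steps '[0,0,-0.05,0,0,0,-0.1,0,0.04,0.055,-0.105,0.02,0.206,0.282,-0.105,0.062,0.206,0.282,-0.105,0.062,0.206,0.282,-0.105,0.062,0.206,0.282,-0.105,0.062,0.206,0.282,-0.105,0.062,0.206,0.282,-0.105,0.062,0.206,0.282,-0.105,0.062]'

```text
time: 8.1
tool_pos: [0.373, 0.1698, 0.1991]
tcp_rot: [0.169, -3.135, 0.002]
wrist_force: [-0.1, -0.5, 0.1]
width: 0.314
grip_force: 20.3
```

Run:
```python
from h import *
from workcell import bot
P=np.load("poses.npz");sc=P["scale"]
s=bot.read_state()
go(s,rz(sc[2])@[-.133,0,0]+[sc[0],sc[1],0.2],np.pi/2+sc[2])
w,sd,t=pair(bot,"p5")
print(proj(w,rz(sc[2])@[-.078,0,.1]+[sc[0],sc[1],0]),proj(sd,s["tool_pos"]),proj(t,s["tool_pos"]))
a=crop(sd,s["tool_pos"],60,6)
top=cv2.resize(t["pixels"][125:275,200:340],None,fx=2.6,fy=2.6,interpolation=cv2.INTER_CUBIC)
b=np.zeros((600,800,3),np.uint8); b[:360,:480]=a[90:450,120:600]; b[:390,436:800]=np.where(1,top,0)[:, :364]; b[390:600,:336]=cv2.resize(w["pixels"],(336,210))
cv2.imwrite("pics/p5.png",b)
```

```text
t 8.1 pos [0.373  0.1698 0.1991] F [-0.1 -0.5  0.1] tilt [-0.002 -0.002 -1.   ] w 0.314
STEP [-0.0007  0.0002 -0.0009] 0.0003
[[321.90549956 265.30573679]] [[232.70006976 179.47471426]] [[262.00226566 265.85767387]]
```

View pics/p5.png

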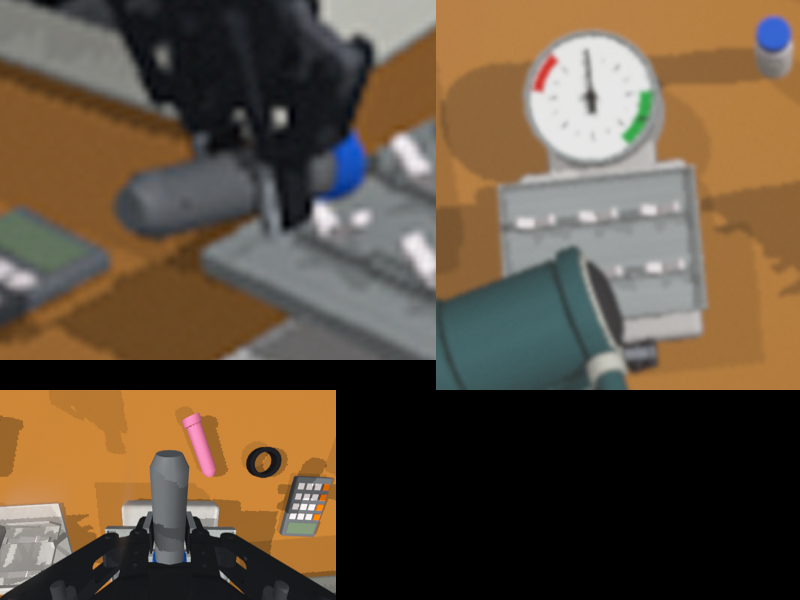

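Run:
```python
from h import *
sc=np.load("poses.npz")["scale"]
p=load("pics/p5.npz");sd={k:p[k+"s"] for k in("R","t","mtx")};w={k:p[k+"w"] for k in("R","t","mtx")}
g=np.array([.373,.1698,.2011])
px=lambda q:(np.array(q)+[120,90])/6+[172,134]
P=lambda c,d,a,l:proj(c,g+rz(sc[2])@[(l-d)*np.cos(a),0,(l-d)*np.sin(a)])[0]
o=[px((140,205)),px((347,165))]
tw=np.array([169,62])/.525 # wrist tail tip
print(tw)
f=lambda q:np.concatenate([P(sd,q[0],q[1],-.055)-o[0],P(sd,q[0],q[1],.0505)-o[1]])
r=least_squares(f,[0,0]);print("d",r.x[0],"tilt cap-up deg",np.degrees(r.x[1]),r.fun)
for d in(0,.005,.01): print([P(w,d,np.radians(a),-.058).round(0) for a in(-15,-10,-5)])
```

```text
[321.9047619 118.0952381]
d -0.0028988902522856337 tilt cap-up deg -15.77874900371252 [ 1.36658844 -0.77080597 -2.04025113 -1.16077714]
[array([321., 144.]), array([321., 140.]), array([321., 137.])]
[array([320., 130.]), array([321., 126.]), array([321., 124.])]
[array([320., 116.]), array([321., 113.]), array([321., 111.])]
```

Run:
```python
from h import *
from workcell import bot
P=dict(np.load("poses.npz"));P["scale"][:2]+=[-.002,-.0002];np.savez("poses.npz",**P);sc=P["scale"]
p=load("pics/p5.npz");sd={k:p[k+"s"] for k in("R","t","mtx")}
g=np.array([.373,.1698,.2011])
for a in(-20,-15,-10,-5,0):
  A=np.radians(a);Q=lambda l:proj(sd,g+rz(sc[2])@[(l-.008)*np.cos(A),0,(l-.008)*np.sin(A)])[0]
  print(a,(Q(.0505)-Q(-.055)).round(1))
go(bot.read_state(),rz(sc[2])@[-.137,0,0]+[sc[0],sc[1],0.080],np.pi/2+sc[2])
```

```text
-20 [31.2 -4.1]
-15 [31.6 -7.7]
-10 [ 31.8 -11.2]
-5 [ 31.7 -14.6]
0 [ 31.4 -17.9]
t 8.25 pos [0.3742 0.1696 0.1998] F [-0.3  1.  -0.8] tilt [-0.001 -0.001 -1.   ] w 0.321
STEP [0.0064 0.0006 0.1198] -0.0018
```

Request:
play_rows --steps '[0.006,0,0.03,0,0.006,0,0.08,0,0.006,0,0.112,0,0.006,0,0.12,0,0.006,0,0.124,0,0.006,0,0.128,0,0.006,0,0.132,0,0.006,0,0.136,0,0.006,0,0.136,0]'

```text
time: 9.38
tool_pos: [0.3686, 0.1701, 0.0645]
tcp_rot: [-0.169, 3.136, 0.001]
wrist_force: [-0.8, -0.3, 1.9]
width: 0.323
grip_force: 20.3
```

Request:
play_rows --steps '[0,0,0.0015,0,0,0,0.002,0,0,0,-0.03,0,0,0,-0.085,0,0,0,-0.135,0,0,0,-0.135,0]'

```text
time: 10.12
tool_pos: [0.3712, 0.1709, 0.2036]
tcp_rot: [-0.168, 3.128, 0.004]
wrist_force: [-0.3, 0.6, -1.3]
width: 0.32
grip_force: 20.2
```

```bash
cat >> h.py <<'E'
def cap_tilt(sd,tool,yaw,d,near=40):
    "tilt (deg, cap up +) from blue cap centroid in side view, model = shift seen in calib"
    im=sd["pixels"];u=proj(sd,tool)[0]
    B=[b for b in blobs(im,(105,150,60),(125,255,255),8) if np.hypot(*(np.array(b[0])-u))<near];print("caps",B)
    g=np.array(tool)+[0,0,.002]
    for a in(-20,-15,-10,-5,0,5,10):
        A=np.radians(a);print(a,proj(sd,g+rz(yaw)@[(.0505-d)*np.cos(A),0,(.0505-d)*np.sin(A)])[0].round(1))
E
python3 - <<'E'
from h import *
from workcell import bot
P=dict(np.load("poses.npz"));sc=P["scale"]
p=load("pics/p5.npz");cap_tilt({k:p[k+"s"] for k in("R","t","mtx","pixels")},[.373,.1698,.1991],sc[2],.008)
s=bot.read_state();sd=bot.read_camera("side");cv2.imwrite("pics/x.png",crop(sd,s["tool_pos"],60,6))
cap_tilt(sd,s["tool_pos"],sc[2],.008)
go(s,rz(sc[2])@[.008,-.066,0]+[sc[0],sc[1],0.150],np.pi/2+sc[2])
E
```

```text
caps [([249.4, 176.4], 42)]
-20 [244.6 177.2]
-15 [244.8 175.8]
-10 [244.9 174.4]
-5 [244.9 173.1]
0 [244.8 171.8]
5 [244.6 170.6]
10 [244.4 169.4]
caps [([248.3, 172.0], 26)]
-20 [243.6 175.8]
-15 [243.8 174.4]
-10 [243.9 173. ]
-5 [243.9 171.7]
0 [243.8 170.4]
5 [243.6 169.1]
10 [243.3 167.9]
t 10.12 pos [0.3712 0.1709 0.2036] F [-0.3  0.6 -1.3] tilt [ 0.009  0.003 -1.   ] w 0.32
STEP [-0.1409 -0.0672  0.0548] -0.0003
```

```bash
cat >> h.py <<'E'
def slope(sd,tool,yaw,lo=-24,hi=0):
    u,v=proj(sd,tool)[0];hsv=cv2.cvtColor(sd["pixels"],cv2.COLOR_BGR2HSV);X=[];Y=[]
    for c in range(int(u)+lo,int(u)+hi):
        col=hsv[int(v)-15:int(v)+30,c].astype(int); k=np.where((col[:,1]<80)&(col[:,2]>65)&(col[:,2]<150))[0]
        if len(k)<5: continue
        X.append(c-u);Y.append(k.mean()+int(v)-15-v);print(round(c-u),k.min(),k.max(),len(k),end=" | ")
    print()
    for a in(-20,-10,0,10):
        A=np.radians(a);q=[proj(sd,np.array(tool)+[0,0,.002]+rz(yaw)@[l*np.cos(A),0,l*np.sin(A)])[0] for l in(-.06,-.02)];print(a,((q[1]-q[0])[1]/(q[1]-q[0])[0]).round(3),end=" ; ")
    print("fit",np.polyfit(X,Y,1))
E
python3 - <<'E'
from h import *
from workcell import bot
sc=np.load("poses.npz")["scale"]
p=load("pics/p5.npz");slope({k:p[k+"s"] for k in("R","t","mtx","pixels")},[.373,.1698,.1991],sc[2])
s=bot.read_state();sd=bot.read_camera("side");slope(sd,s["tool_pos"],sc[2])
E
```

```text
-25 0 30 6 | -22 0 20 5 | -21 0 21 7 | -20 0 22 11 | -19 0 23 13 | -18 0 22 12 | -17 0 22 13 | -16 2 22 12 | -15 3 22 11 | -14 2 22 13 | -13 2 22 13 | -12 3 23 14 | -11 12 23 12 | -10 12 22 11 | -9 8 21 14 | -8 7 28 18 | -7 11 30 17 | -6 11 30 17 | -5 11 31 17 | -4 11 44 19 | -3 11 44 20 | -2 3 43 23 | 
-20 -0.133 ; -10 -0.353 ; 0 -0.571 ; 10 -0.801 ; fit [0.29801692 4.97487332]
-24 0 30 6 | -23 0 30 6 | -21 0 27 6 | -20 0 27 6 | -19 0 23 7 | -18 0 28 12 | -17 0 27 13 | -16 1 27 13 | -15 17 27 11 | -14 3 27 13 | -13 3 27 13 | -12 3 26 13 | -11 15 27 13 | -10 14 25 12 | -9 14 26 13 | -8 8 24 17 | -7 8 24 17 | -6 12 28 14 | -5 12 30 17 | -4 12 30 18 | -3 11 31 19 | -2 4 44 21 | -1 3 44 21 | 
-20 -0.132 ; -10 -0.352 ; 0 -0.569 ; 10 -0.799 ; fit [0.05960517 4.73812681]
```

Request:
play_rows --steps '[0.002,-0.001,0.06,0,0.003,-0.001,0.11,0,0.003,-0.001,0.135,0,0.003,-0.001,0.14,0,0.003,-0.001,0.143,0,0.003,-0.001,0.145,0,0.003,-0.001,0.145,0]'

```text
time: 11.1
tool_pos: [0.3595, 0.1666, 0.0521]
tcp_rot: [0.167, -3.125, 0.005]
wrist_force: [-10.9, -3.7, 5.1]
width: 0.322
grip_force: 20.7
```

Request:
play_rows --steps '[0.01,0,0,0,0.01,0,-0.02,0,0.01,0,-0.08,0,0.005,0,-0.14,0,0,0,-0.148,0,0,0,-0.148,0]'

```text
time: 11.85
tool_pos: [0.3657, 0.1687, 0.2028]
tcp_rot: [-0.168, 3.135, 0.001]
wrist_force: [-0.1, -0.2, -2.2]
width: 0.321
grip_force: 20.3
```

Run:
```python
from h import *
from workcell import bot
P=dict(np.load("poses.npz"));sc=P["scale"]
s=bot.read_state();w,sd,t=pair(bot,"p6")
slope(sd,s["tool_pos"],sc[2]);cap_tilt(sd,s["tool_pos"],sc[2],.008);print(proj(sd,s["tool_pos"]))
# tail row in wrist image: profile along centre column
for n in("p5","p6"):
    p=load(f"pics/{n}.npz");g=cv2.cvtColor(p["pixelsw"],cv2.COLOR_BGR2HSV)[95:150:3,321];print(n,g[:,1].tolist())
go(s,rz(sc[2])@[-.137,0,0]+[sc[0],sc[1],0.2],np.pi/2+sc[2])
a=crop(sd,s["tool_pos"],44,9);b=cv2.resize(w["pixels"][80:320,220:420],None,fx=0,fy=0,dsize=(0,0)) if 0 else w["pixels"][80:320,220:420]
o=np.zeros((600,800,3),np.uint8);h=min(a.shape[0],600);o[:h,:600]=a[:h,96:696];o[:240,600:]=b
cv2.imwrite("pics/p6.png",o)
```

```text
-24 25 31 7 | -23 0 30 7 | -22 0 30 7 | -20 0 25 7 | -19 0 30 10 | -18 0 28 11 | -17 0 29 13 | -16 19 29 11 | -15 18 29 12 | -14 18 29 12 | -13 17 28 12 | -12 17 29 13 | -11 16 28 13 | -10 16 28 13 | -9 9 26 13 | -8 8 26 19 | -7 9 26 17 | -6 14 25 12 | -5 13 28 15 | -4 12 30 18 | -3 13 30 17 | -2 5 31 18 | -1 4 44 20 | 
-20 -0.132 ; -10 -0.351 ; 0 -0.569 ; 10 -0.798 ; fit [-0.13331252  4.17556681]
caps [([246.8, 174.3], 28)]
-20 [242.5 177.2]
-15 [242.7 175.8]
-10 [242.8 174.4]
-5 [242.8 173.1]
0 [242.7 171.8]
5 [242.5 170.5]
10 [242.2 169.3]
[[230.45766572 179.47174591]]
p5 [186, 187, 186, 186, 186, 186, 174, 30, 20, 20, 21, 11, 13, 15, 12, 14, 14, 14, 12]
p6 [187, 186, 188, 185, 185, 181, 12, 14, 14, 14, 15, 11, 13, 13, 13, 11, 13, 14, 13]
t 11.85 pos [0.3657 0.1687 0.2028] F [-0.1 -0.2 -2.2] tilt [ 0.002  0.001 -1.   ] w 0.321
STEP [-0.002   0.0005  0.0028] -0.0004
```

View pics/p6.png

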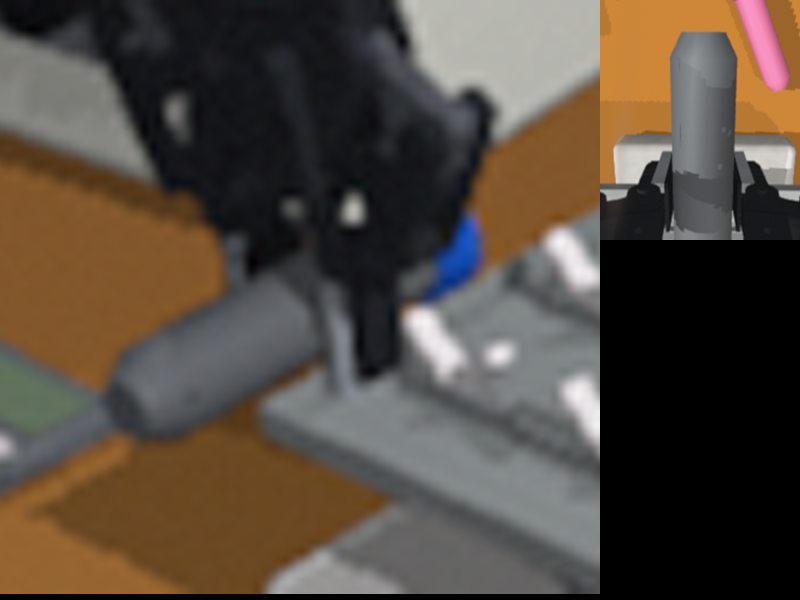

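The tube now looks level: its edge slope is about -0.55 against -0.57 for level. I'll carry it to the pan's right-hand saddle.

Run:
```python
from h import *
from workcell import bot
sc=np.load("poses.npz")["scale"]
go(bot.read_state(),rz(sc[2])@[.009,-.066,0]+[sc[0],sc[1],0.150],np.pi/2+sc[2])
```

```text
t 12.0 pos [0.3634 0.1678 0.1998] F [-0.6  0.1 -0.9] tilt [-0.004 -0.002 -1.   ] w 0.317
STEP [-0.1506 -0.0648  0.0493] -0.0003
```

Request:
play_rows --steps '[-0.05,-0.022,0,0,-0.1,-0.044,0.01,0,-0.148,-0.065,0.03,0,-0.148,-0.065,0.05,0,-0.148,-0.065,0.05,0,-0.148,-0.065,0.05,0]'

```text
time: 12.75
tool_pos: [0.5181, 0.1197, 0.1513]
tcp_rot: [0.169, -3.135, 0.0]
wrist_force: [-0.0, 0.6, -1.5]
width: 0.319
grip_force: 20.3
```

Run:
```python
from h import *
from workcell import bot
sc=np.load("poses.npz")["scale"]
s=bot.read_state();go(s,rz(sc[2])@[.009,-.066,0]+[sc[0],sc[1],0.119],np.pi/2+sc[2])
# verify saddles: bright blobs in top view from first picture, in scale coords at z=.116
t=load("pics/top0.npz")
for b in blobs(t["pixels"],(0,0,215),(180,40,255),2):
    u=b[0]
    if 222<u[0]<305 and 195<u[1]<245: print(u,b[1],(rz(-sc[2])@(back(t,u,.114)-[sc[0],sc[1],0]))[:2].round(4))
w=bot.read_camera("wrist");np.savez("pics/w7.npz",**w)
for b in blobs(w["pixels"],(0,0,225),(180,40,255),8): print("w",b[0],b[1],(rz(-sc[2])@(back(w,b[0],.114)-[sc[0],sc[1],0]))[:2].round(4))
```

```text
t 12.75 pos [0.5181 0.1197 0.1513] F [-0.   0.6 -1.5] tilt [-0.002 -0.    -1.   ] w 0.319
STEP [-0.0018 -0.0005  0.0323] 0.0
[281.5, 205.5] 8 [ 0.0324 -0.0544]
[257.5, 207.5] 8 [0.0343 0.0116]
[234.0, 210.5] 10 [0.0333 0.0765]
[283.5, 227.5] 8 [-0.0289 -0.0542]
[259.6, 229.9] 11 [-0.0281  0.011 ]
[235.7, 232.5] 11 [-0.0278  0.0762]
w [66.6, 88.4] 490 [-0.0722 -0.1976]
w [288.0, 171.2] 50 [-0.0286 -0.084 ]
w [571.2, 172.2] 821 [-0.028   0.0741]
w [470.9, 173.5] 128 [-0.0273  0.0182]
w [527.4, 173.6] 195 [-0.0272  0.0498]
w [545.9, 271.7] 368 [0.0339 0.0722]
w [457.2, 272.9] 71 [0.0347 0.018 ]
w [507.9, 274.6] 127 [0.0359 0.0493]
w [429.0, 357.2] 151 [0.0977 0.0066]
w [449.4, 375.2] 43 [0.1126 0.0219]
```

Request:
play_rows --steps '[-0.004,0,0.012,0,-0.005,0,0.024,0,-0.005,0,0.029,0,-0.005,0,0.032,0,-0.005,0,0.034,0,-0.005,0,0.036,0,-0.005,0,0.038,0,-0.005,0,0.038,0]'

```text
time: 13.8
tool_pos: [0.5242, 0.1203, 0.1142]
tcp_rot: [-0.168, 3.137, 0.0]
wrist_force: [0.2, -0.0, -0.6]
width: 0.317
grip_force: 20.3
```

```bash
cat >> h.py <<'E'
def needle(t,sc):
    d=rz(sc[2])@[.1695,0,0]+[sc[0],sc[1],.088]; g=cv2.cvtColor(t["pixels"],cv2.COLOR_BGR2GRAY).astype(np.float32)
    A=np.arange(-.5,5.6,.02);V=[]
    for a in A:
        q=np.array([proj(t,d+rz(sc[2])@[r*np.cos(a),-r*np.sin(a),0])[0] for r in np.arange(.02,.046,.003)],np.float32)
        V.append(cv2.remap(g,q[:,:1],q[:,1:],cv2.INTER_LINEAR).mean())
    i=int(np.argmin(V));k=slice(max(i-6,0),i+7);wt=np.max(V[k])-np.array(V[k]);print("needle",round(float((A[k]*wt).sum()/wt.sum()),3),"dark",round(float(V[i])),round(float(np.median(V))))
E
python3 - <<'E'
from h import *
from workcell import bot
P=dict(np.load("poses.npz"));sc=P["scale"];sc[0]+=.003;sc[1]+=.0003;np.savez("poses.npz",**P)
needle(load("pics/top0.npz"),sc);t=bot.read_camera("top");needle(t,sc);sd=bot.read_camera("side")
s=bot.read_state();slope(sd,s["tool_pos"],sc[2]);cap_tilt(sd,s["tool_pos"],sc[2],.009)
go(s,rz(sc[2])@[.009,-.066,0]+[sc[0],sc[1],0.112],np.pi/2+sc[2])
E
```

```text
needle -0.024 dark 146 225
needle 4.107 dark 85 177
-24 0 44 43 | -23 0 44 41 | -22 0 44 41 | -21 0 44 44 | -20 0 44 45 | -19 0 44 45 | -18 0 44 45 | -17 0 44 41 | -16 0 44 40 | -15 2 44 36 | -14 4 44 36 | -13 4 44 36 | -12 4 44 38 | -11 4 44 40 | -10 5 44 40 | -9 8 44 37 | -8 15 44 30 | -7 9 43 34 | -6 9 44 35 | -5 14 44 28 | -4 13 43 27 | -3 12 41 28 | -2 13 41 29 | -1 3 41 33 | 
-20 -0.189 ; -10 -0.435 ; 0 -0.671 ; 10 -0.912 ; fit [ 0.27721228 12.60090708]
caps [([306.3, 187.5], 10)]
-20 [301.3 189.3]
-15 [301.5 188.1]
-10 [301.7 186.9]
-5 [301.7 185.7]
0 [301.7 184.6]
5 [301.7 183.5]
10 [301.5 182.4]
t 13.9 pos [0.5242 0.1203 0.1143] F [-0.2  0.8 -0.7] tilt [ 0.  0. -1.] w 0.32
STEP [ 0.0014 -0.0004  0.0023] -0.0004
```

Request:
play_rows --steps '[0,0,0.0015,0,0,0,0.003,0,0,0,0.0045,0,0,0,0.0045,0]'

```text
time: 14.4
tool_pos: [0.5243, 0.1203, 0.1096]
tcp_rot: [-0.168, 3.137, 0.0]
wrist_force: [0.3, 1.7, 0.6]
width: 0.316
grip_force: 20.4
```

Run:
```python
from h import *
from workcell import bot
P=dict(np.load("poses.npz"));sc=P["scale"]
needle(load("pics/side0.npz"),sc);sd=bot.read_camera("side");needle(sd,sc)
s=bot.read_state()
F=[];Z=[]
for _ in range(4): bot.read_camera("side"); x=bot.read_state();F.append(x["wrist_force"]);Z.append(x["torque"])
print(np.mean(F,0).round(2),np.mean(Z,0).round(3))
go(s,rz(sc[2])@[.009,-.066,0]+[sc[0],sc[1],0.112],np.pi/2+sc[2])
```

```text
needle 0.152 dark 103 198
needle 3.619 dark 27 90
[0.29 0.94 0.6 ] [ 0.147 -0.004 -0.046]
t 14.45 pos [0.5243 0.1203 0.1097] F [ 0.5  0.6 -0. ] tilt [ 0.  0. -1.] w 0.318
STEP [ 0.0014 -0.0004 -0.0023] -0.0004
```

Request:
play_rows --steps '[0,0,-0.002,0,0,0,-0.002,0]'

```text
time: 14.9
tool_pos: [0.5241, 0.1203, 0.1118]
tcp_rot: [0.168, -3.137, -0.0]
wrist_force: [0.3, 0.8, 0.1]
width: 0.321
grip_force: 20.4
```

Request:
play_rows --steps '[0,0,0,0,0,0,0,0,0,0,0,0,0,0,-0.02,0,0,0,-0.06,0,0,0,-0.11,0,0,0,-0.13,0]' --jaw 105

```text
time: 15.78
tool_pos: [0.5259, 0.1205, 0.2455]
tcp_rot: [-0.168, 3.131, 0.001]
wrist_force: [-0.3, 0.9, -0.1]
width: 0.589
grip_force: 0.0
```

Run:
```python
from h import *
from workcell import bot
P=dict(np.load("poses.npz"));sc=P["scale"];st=P["stand"]
s=bot.read_state()
w,sd,t=pair(bot,"p8");needle(sd,sc);needle(t,sc)
# cap blob in pan from side/top
print([b for b in blobs(sd["pixels"],(105,150,60),(125,255,255),8)]);print([b for b in blobs(t["pixels"],(105,150,60),(125,255,255),8)])
for l in(.0505,): print(proj(sd,rz(sc[2])@[l,-.066,.114]+[sc[0],sc[1],0]),proj(t,rz(sc[2])@[l,-.066,.114]+[sc[0],sc[1],0]))
go(s,rz(st[2])@[.0063,.033,0]+[st[0],st[1],0.20],np.pi/2+st[2])
```

```text
needle 1.076 dark 107 200
needle 3.13 dark 83 92
[([127.2, 29.0], 4678), ([377.3, 182.3], 113), ([304.6, 184.3], 49), ([595.7, 232.4], 1438), ([383.1, 225.3], 70), ([407.8, 234.5], 78), ([477.3, 398.5], 10)]
[([329.2, 137.8], 104), ([406.5, 190.5], 70), ([383.2, 194.7], 69), ([571.5, 309.6], 3257)]
[[301.5607151 185.5164363]] [[285.01095049 197.55085131]]
t 15.78 pos [0.5259 0.1205 0.2455] F [-0.3  0.9 -0.1] tilt [ 0.006  0.001 -1.   ] w 0.589
STEP [ 0.0159 -0.2738  0.0454] -0.0625
```

Request:
play_rows --steps '[0.003,-0.06,0,-0.03,0.007,-0.12,0,-0.062,0.016,-0.274,0,-0.062,0.016,-0.274,0,-0.062,0.016,-0.274,0.03,-0.062,0.016,-0.274,0.04,-0.062,0.016,-0.274,0.04,-0.062]'

```text
time: 16.8
tool_pos: [0.5358, -0.1529, 0.1989]
tcp_rot: [0.265, -3.126, -0.004]
wrist_force: [-0.0, 0.0, 1.0]
width: 0.59
grip_force: 0.0
```

Run:
```python
from h import *
from workcell import bot
P=dict(np.load("poses.npz"));sc=P["scale"];st=P["stand"]
t=bot.read_camera("top");needle(t,sc)
go(bot.read_state(),rz(st[2])@[.0063,.033,0]+[st[0],st[1],0.081],np.pi/2+st[2])
```

```text
needle 0.87 dark 161 235
t 16.85 pos [ 0.5368 -0.1527  0.2004] F [-0.1 -0.1  0.9] tilt [-0.003  0.001 -1.   ] w 0.587
STEP [-0.0029 -0.0014  0.1194] 0.0002
```

Request:
play_rows --steps '[-0.002,-0.001,0.04,0,-0.002,-0.001,0.085,0,-0.002,-0.001,0.112,0,-0.002,-0.001,0.119,0,-0.002,-0.001,0.119,0]'

```text
time: 17.48
tool_pos: [0.5405, -0.1539, 0.0835]
tcp_rot: [-0.268, 3.129, -0.001]
wrist_force: [0.6, 1.2, -0.4]
width: 0.588
grip_force: 0.0
```

Request:
play_rows --steps '[0,0,0,0,0,0,0,0,0,0,0,0,0,0,0,0,0,0,0,0]' --jaw 255 --grip_force 20

```text
time: 18.1
tool_pos: [0.5409, -0.1523, 0.085]
tcp_rot: [-0.264, 3.128, 0.005]
wrist_force: [-1.7, 10.3, 6.1]
width: 0.316
grip_force: 21.3
```

Request:
play_rows --steps '[0.0,0.003,-0.003,0,0.005,0.003,-0.009,0,0.011,0.003,-0.016,0,0.018,0.003,-0.024,0,0.025,0.003,-0.034,0,0.032,0.003,-0.043,0,0.038,0.003,-0.052,0,0.038,0.003,-0.09,0,0.038,0.003,-0.1,0,0.038,0.003,-0.1,0]'

```text
time: 19.35
tool_pos: [0.5023, -0.1583, 0.1835]
tcp_rot: [-0.265, 3.128, -0.002]
wrist_force: [-0.1, 0.1, -1.5]
width: 0.321
grip_force: 20.6
```

Run:
```python
from h import *
from workcell import bot
P=dict(np.load("poses.npz"));st=P["stand"]
s=bot.read_state();w,sd,t=pair(bot,"p9")
for n in("p2","p9"):
    p=load(f"pics/{n}.npz");tp=[.4925,-.0956,.193] if n=="p2" else s["tool_pos"]
    S={k:p[k+"s"] for k in("R","t","mtx","pixels")};hsv=cv2.cvtColor(S["pixels"],cv2.COLOR_BGR2HSV)
    u,v=proj(S,tp)[0];print(n,u,v)
    for r in range(int(v),int(v)+36,3):
        k=np.where((hsv[r,int(u)-30:int(u)+15,1]<80)&(hsv[r,int(u)-30:int(u)+15,2]>60)&(hsv[r,int(u)-30:int(u)+15,2]<150))[0]
        print(r-int(v),(k-30).tolist() if len(k) else "")
    for a in(30,38,46,54):
        A=np.radians(a);print(a,[(proj(S,np.array(tp)+[0,0,.002]+rz(st[2])@[-l*np.cos(A),0,-l*np.sin(A)])[0]-[u,v]).round(1).tolist() for l in(.02,.066)])
go(s,rz(st[2])@[.091,.033,0]+[st[0],st[1],0.165],np.pi/2+st[2])
```

```text
p2 345.8986869616271 202.67348976182012
0 [-19, -7, -6, -2, -1, 0, 1, 2, 3, 4, 5, 6, 7, 8]
3 [-7, -6, -4, -3, -2, -1, 0, 1, 2, 3, 4, 6, 7, 8]
6 [-5, -4, -3, -2, -1, 0, 1, 2, 3, 4, 5, 6, 7, 8]
9 [-8, -7, -6, -5, -4, -3, -2, -1, 0, 1, 2, 3, 4, 5, 6, 7, 8, 9]
12 [-27, -8, -7, -6, -5, -4, -3, -2, -1, 0, 1, 2, 3]
15 [-10, -9, -8, -7, -6, -5, -4, -3, -2, -1, 0, 1, 5, 6, 7, 8, 9, 10, 11]
18 [-11, -10, -9, -8, -7, -6, -5, -4, -3, -2, -1, 0, 13, 14]
21 [-13, -12, -11, -10, -9, -8, -7, -6, -5, -4, -3, -2, 3, 4]
24 [-13, -12, -11, -10, -9, -8, -7, -6, -5, -4, -3, 2, 3, 4, 5, 6, 7, 14]
27 [-11, -10, -9, -8, -7, -6, 0, 3, 4, 5, 6, 7, 8, 9, 10, 11, 12, 13, 14]
30 [6, 9, 10, 11, 12, 13, 14]
33 [8, 9, 10, 11, 12, 13, 14]
30 [[-4.0, 6.4], [-13.3, 23.1]]
38 [[-3.6, 6.9], [-12.1, 24.6]]
46 [[-3.2, 7.2], [-10.8, 25.7]]
54 [[-2.8, 7.4], [-9.2, 26.2]]
p9 369.5541712966382 214.86519124361772
0 [-11, -9, -8, -7, -2, -1, 0, 1, 2, 3, 4, 5, 6, 7, 8]
3 [-19, -18, -17, -16, -15, -14, -10, -9, -8, -7, -4, -3, -2, -1, 0, 1, 2, 3, 5, 6, 7, 8]
6 [-11, -10, -9, -8, -7, -6, -5, -4, -3, -2, -1, 0, 1, 2, 3, 4, 5, 6, 7, 
[... 335 characters left out ...]
, -6, -5, -4, -3, -2, -1, 0, 1]
21 [-15, -14, -12, -11, -10, -9, -8, -7, -6, -5, -4, -3, -2, -1, 0, 1, 2, 3, 4, 5, 6, 7, 13, 14]
24 [-29, -15, -13, -12, -11, -10, -9, -8, -7, -6, -5, -4, -3, -2, 1, 2, 3, 4, 5, 6, 7, 8, 9, 10, 11, 12, 13, 14]
27 [-15, -13, -12, -11, -10, -9, -8, -7, -6, -5, -4, 4, 5, 9, 10, 11, 12, 13, 14]
30 [-30, -12, -11, -10, -9, -8, -7, 8, 9, 10, 11, 12, 13, 14]
33 [-30, -29, -19, -18, 6, 7, 8, 9, 10, 11, 12, 13, 14]
30 [[-3.9, 6.6], [-13.1, 23.8]]
38 [[-3.6, 7.1], [-12.1, 25.3]]
46 [[-3.2, 7.4], [-10.9, 26.3]]
54 [[-2.8, 7.6], [-9.4, 26.7]]
t 19.35 pos [ 0.5023 -0.1583  0.1835] F [-0.1  0.1 -1.5] tilt [ 0.002 -0.001 -1.   ] w 0.321
STEP [-0.1222 -0.0014  0.0188] -0.0005
```

Request:
play_rows --steps '[-0.05,-0.001,0.01,0,-0.1,-0.001,0.018,0,-0.131,-0.001,0.018,0,-0.131,-0.001,0.024,0,-0.131,-0.001,0.034,0,-0.131,-0.001,0.044,0,-0.131,-0.001,0.054,0,-0.131,-0.001,0.063,0,-0.131,-0.001,0.071,0,-0.131,-0.001,0.077,0]'

```text
time: 20.75
tool_pos: [0.6324, -0.1372, 0.1065]
tcp_rot: [-0.265, 3.127, -0.001]
wrist_force: [3.1, 1.0, 5.4]
width: 0.318
grip_force: 19.4
```

Run:
```python
from h import *
from workcell import bot
P=dict(np.load("poses.npz"));st=P["stand"]
s=bot.read_state();w=bot.read_camera("wrist")
g=cv2.cvtColor(w["pixels"],cv2.COLOR_BGR2HSV)[90:150:3,321];print(g[:,1].tolist(),g[:,2].tolist())
go(s,rz(st[2])@[.1,.033,0]+[st[0],st[1],0.1035],np.pi/2+st[2])
```

```text
[13, 11, 11, 11, 13, 12, 4, 14, 13, 16, 14, 13, 12, 12, 12, 15, 13, 13, 13, 15] [142, 142, 142, 143, 142, 143, 128, 110, 121, 125, 127, 119, 130, 131, 133, 134, 133, 122, 122, 121]
t 20.75 pos [ 0.6324 -0.1372  0.1065] F [3.1 1.  5.4] tilt [ 0.003 -0.001 -1.   ] w 0.318
STEP [ 0.0005 -0.0003  0.003 ] -0.0007
```

Request:
play_rows --steps '[0,0,0.002,0,0,0,0.004,0,0,0,0.004,0,0,0,0.004,0]'

```text
time: 21.3
tool_pos: [0.632, -0.137, 0.1024]
tcp_rot: [-0.265, 3.128, -0.001]
wrist_force: [4.3, 0.4, 5.5]
width: 0.322
grip_force: 19.6
```

Run:
```python
from h import *
from workcell import bot
P=dict(np.load("poses.npz"));st=P["stand"]
s=bot.read_state()
go(s,[.3657,.1687,.2028],np.pi/2+P["scale"][2])
```

```text
t 21.3 pos [ 0.632  -0.137   0.1024] F [4.3 0.4 5.5] tilt [ 0.002 -0.    -1.   ] w 0.322
STEP [ 0.2108  0.3461 -0.1011] 0.0617
```

Request:
play_rows --steps '[0,0,-0.05,0,0,0,-0.1,0,0.03,0.05,-0.101,0.02,0.211,0.346,-0.101,0.062,0.211,0.346,-0.101,0.062,0.211,0.346,-0.101,0.062,0.211,0.346,-0.101,0.062,0.211,0.346,-0.101,0.062,0.211,0.346,-0.101,0.062,0.211,0.346,-0.101,0.062]'

```text
time: 22.55
tool_pos: [0.3614, 0.169, 0.2007]
tcp_rot: [0.174, -3.132, 0.002]
wrist_force: [0.5, 0.0, -0.7]
width: 0.318
grip_force: 20.2
```

Request:
play_rows --steps '[0,0,0,0,0,0,0,0]'

```text
time: 22.8
tool_pos: [0.365, 0.1677, 0.2022]
tcp_rot: [0.166, -3.136, 0.001]
wrist_force: [0.3, -0.2, -1.0]
width: 0.319
grip_force: 20.2
```

```bash
cat >> h.py <<'E'
def edges(sd,tool):
    "subpixel-ish top/bottom edges of the tail part in side view: slope of each"
    u,v=proj(sd,tool)[0]; im=cv2.cvtColor(sd["pixels"],cv2.COLOR_BGR2LAB).astype(float)[...,2]  # b: grey ~128, table high
    u0,v0=int(u),int(v);T=[];B=[]
    for c in range(-16,-8):
        col=im[v0-12:v0+26,u0+c]; lim=141
        k=np.where(col<lim)[0]; k=[x for x in k]
        # longest run
        runs=np.split(k,np.where(np.diff(k)>1)[0]+1); r=max(runs,key=len); a,b=r[0],r[-1]
        sub=lambda i,j:i+(lim-col[i])/(col[j]-col[i])*(j-i) if 0<=j<len(col) else np.nan
        T.append(sub(a,a-1)-12);B.append(sub(b,b+1)-12)
    X=np.arange(-16,-8);print("top",np.round(T,1),"bot",np.round(B,1),"slopes",np.polyfit(X,T,1)[0].round(2),np.polyfit(X,B,1)[0].round(2))
E
python3 - <<'E'
from h import *
from workcell import bot
P=dict(np.load("poses.npz"));sc=P["scale"];st=P["stand"]
s=bot.read_state()
go(s,[.3657,.1687,.2028],np.pi/2+P["scale"][2]);w,sd,t=pair(bot,"p10")
g=lambda n:{k:load(f"pics/{n}.npz")[k+"s"] for k in("R","t","mtx","pixels")}
edges(g("p5"),[.373,.1698,.1991]);edges(g("p6"),[.3657,.1687,.2028]);edges(sd,s["tool_pos"])
for n in("p5","p6","p10"): print(n,cv2.cvtColor(load(f"pics/{n}.npz")["pixelsw"],cv2.COLOR_BGR2HSV)[98:128:2,321,1].tolist())
cap_tilt(sd,s["tool_pos"],sc[2],.009)
E
```

```text
t 22.8 pos [0.365  0.1677 0.2022] F [ 0.3 -0.2 -1. ] tilt [-0.001 -0.001 -1.   ] w 0.319
STEP [-0.0008  0.0009 -0.0007] -0.0017
top [-2.1 -2.3 -2.4 -2.7 -2.9 -3.2 -3.4 -3.7] bot [9.1 9.2 9.4 9.  8.7 8.5 8.3 8. ] slopes -0.23 -0.17
top [ 3.   2.6  2.1  1.4  0.9  0.4 -0.1 -0.9] bot [15.6 15.6 15.4 14.9 14.3 13.8 13.4 13. ] slopes -0.55 -0.41
top [ 2.2  1.8  1.4  0.9  0.4 -0.1 -0.6 -1.2] bot [14.3 14.2 13.8 13.5 12.9 12.6 12.1 11.7] slopes -0.49 -0.39
p5 [187, 186, 186, 186, 186, 186, 186, 186, 124, 30, 17, 17, 20, 17, 18]
p6 [186, 185, 186, 185, 186, 187, 181, 52, 18, 14, 12, 14, 14, 15, 15]
p10 [187, 187, 187, 188, 187, 173, 14, 14, 14, 12, 12, 14, 14, 14, 14]
caps [([246.9, 175.2], 32)]
-20 [242.3 177.7]
-15 [242.5 176.3]
-10 [242.6 175. ]
-5 [242.6 173.7]
0 [242.5 172.4]
5 [242.3 171.2]
10 [242. 170.]
```

Run:
```python
from h import *
from workcell import bot
sc=np.load("poses.npz")["scale"]
go(bot.read_state(),rz(sc[2])@[-.130,0,0]+[sc[0],sc[1],0.080],np.pi/2+sc[2])
```

```text
t 22.95 pos [0.3652 0.1679 0.2025] F [-0.2 -0.1 -1.2] tilt [-0.001 -0.    -1.   ] w 0.322
STEP [-0.0127  0.0013  0.1224] -0.002
```

Request:
play_rows --steps '[-0.013,0.001,0.03,0,-0.013,0.001,0.08,0,-0.013,0.001,0.115,0,-0.013,0.001,0.13,0,-0.013,0.001,0.135,0,-0.013,0.001,0.139,0,-0.013,0.001,0.1415,0,-0.013,0.001,0.1415,0]'

```text
time: 23.95
tool_pos: [0.3786, 0.1714, 0.0623]
tcp_rot: [-0.168, 3.135, 0.001]
wrist_force: [-1.0, -0.9, 4.0]
width: 0.318
grip_force: 20.6
```

Pressed flush with 4 N. I'll raise it and check.

Request:
play_rows --steps '[0,0,0,0,0.003,0,-0.04,0,0.01,-0.001,-0.1,0,0.013,-0.001,-0.14,0,0.013,-0.001,-0.14,0,0.013,-0.001,-0.14,0]'

```text
time: 24.7
tool_pos: [0.3642, 0.1683, 0.2002]
tcp_rot: [0.168, -3.136, 0.001]
wrist_force: [-0.1, -0.1, -1.3]
width: 0.319
grip_force: 20.3
```

Run:
```python
from h import *
from workcell import bot
P=dict(np.load("poses.npz"));sc=P["scale"]
s=bot.read_state();w,sd,t=pair(bot,"p11");edges(sd,s["tool_pos"])
print(cv2.cvtColor(w["pixels"],cv2.COLOR_BGR2HSV)[98:128:2,321,1].tolist())
go(s,rz(sc[2])@[.011,0,0]+[sc[0],sc[1],0.150],np.pi/2+sc[2])
```

```text
top [ 3.3  2.8  2.3  1.8  1.1  0.6  0.2 -0.9] bot [15.9 15.9 15.7 15.1 14.6 14.1 13.2 12.8] slopes -0.57 -0.48
[187, 187, 186, 187, 188, 170, 6, 16, 16, 16, 16, 14, 13, 12, 11]
t 24.7 pos [0.3642 0.1683 0.2002] F [-0.1 -0.1 -1.3] tilt [-0.001 -0.    -1.   ] w 0.319
STEP [-0.1547  0.0007  0.0501] -0.0003
```

Request:
play_rows --steps '[-0.05,0,0,0,-0.105,0,0.01,0,-0.154,0.001,0.03,0,-0.154,0.001,0.05,0,-0.154,0.001,0.07,0,-0.154,0.001,0.082,0,-0.154,0.001,0.086,0,-0.154,0.001,0.088,0,-0.154,0.001,0.09,0,-0.154,0.001,0.09,0]'

```text
time: 26.1
tool_pos: [0.5182, 0.1862, 0.1118]
tcp_rot: [-0.168, 3.136, 0.0]
wrist_force: [0.3, 0.3, -1.3]
width: 0.321
grip_force: 20.3
```

Run:
```python
from h import *
from workcell import bot
sc=np.load("poses.npz")["scale"]
s=bot.read_state();go(s,rz(sc[2])@[.011,0,0]+[sc[0],sc[1],0.105],np.pi/2+sc[2])
```

```text
t 26.1 pos [0.5182 0.1862 0.1118] F [ 0.3  0.3 -1.3] tilt [ 0.001  0.    -1.   ] w 0.321
STEP [ 0.0004 -0.0006  0.0068] -0.0002
```

Request:
play_rows --steps '[0,0,0.0015,0,0,0,0.003,0,0,0,0.0045,0,0,0,0.006,0,0,0,0.007,0,0,0,0.007,0]'

```text
time: 26.85
tool_pos: [0.518, 0.1861, 0.1042]
tcp_rot: [-0.168, 3.137, 0.0]
wrist_force: [1.2, 0.3, 0.4]
width: 0.32
grip_force: 20.4
```

Request:
play_rows --steps '[0,0,-0.002,0,0,0,-0.002,0]'

```text
time: 27.1
tool_pos: [0.5177, 0.1861, 0.1063]
tcp_rot: [0.168, -3.137, -0.0]
wrist_force: [-0.2, 1.0, 0.3]
width: 0.319
grip_force: 20.4
```

Request:
play_rows --steps '[0,0,0,0,0,0,0,0,0,0,0,0,0,0,-0.02,0,0,0,-0.06,0,0,0,-0.11,0,0,0,-0.14,0,0,0,-0.14,0]' --jaw 105

```text
time: 28.1
tool_pos: [0.5198, 0.1866, 0.2498]
tcp_rot: [-0.168, 3.13, 0.003]
wrist_force: [-0.1, 0.1, -0.7]
width: 0.589
grip_force: 0.0
```

Request:
play_rows --steps '[0,-0.06,0,0,0,-0.27,0,0,0,-0.27,0,0,0,-0.27,0,0,0,-0.27,0,0,0,-0.27,0,0,0,-0.27,0,0,0,-0.27,0,0]'

```text
time: 29.1
tool_pos: [0.5464, -0.0811, 0.2456]
tcp_rot: [0.171, -3.136, -0.001]
wrist_force: [-0.0, 1.1, 0.4]
width: 0.591
grip_force: 0.0
```

Run:
```python
from h import *
from workcell import bot
P=dict(np.load("poses.npz"));sc=P["scale"]
s=bot.read_state();print(s["time"],s["tool_pos"])
w,sd,t=pair(bot,"p12");needle(t,sc);needle(sd,sc)
print("green",[b for b in blobs(t["pixels"],(50,100,60),(80,255,255))],[b for b in blobs(t["pixels"],(105,150,60),(125,255,255),8)])
B=blobs(t["pixels"],(105,150,60),(125,255,255),8);C=blobs(sd["pixels"],(105,150,60),(125,255,255),8);print(C)
for y in(-.066,0): print(proj(t,rz(sc[2])@[.0505,y,.108]+[sc[0],sc[1],0]),proj(sd,rz(sc[2])@[.0505,y,.108]+[sc[0],sc[1],0]))
```

```text
29.1 [ 0.54636229 -0.08111431  0.2455846 ]
needle 1.709 dark 151 235
needle 1.866 dark 96 210
green [([278.0, 169.6], 70), ([146.3, 202.7], 21)] [([329.2, 137.8], 106), ([408.7, 190.5], 36), ([284.7, 196.8], 38), ([261.2, 199.7], 40), ([571.1, 309.5], 3285)]
[([128.1, 28.3], 4814), ([286.1, 178.4], 48), ([377.2, 182.2], 115), ([304.6, 186.0], 48), ([595.7, 232.4], 1438), ([407.8, 234.5], 78), ([477.3, 398.5], 10)]
[[285.23747049 198.00577865]] [[301.61449489 187.36191068]]
[[261.49785574 200.66921371]] [[283.43541082 179.92952399]]
```

Run:
```python
from h import *
from workcell import bot
P=dict(np.load("poses.npz"));sc=P["scale"]
c=load("pics/top0.npz")
d=rz(sc[2])@[.1695,0,0]+[sc[0],sc[1],.088]
m=cv2.inRange(cv2.cvtColor(c["pixels"],cv2.COLOR_BGR2HSV),(45,90,60),(85,255,255));v,u=np.where(m[140:190,240:300])
A=[]
for x,y in zip(u+240,v+140):
    g=rz(-sc[2])@(back(c,(x,y),.088)-d);A.append(-np.arctan2(g[1],g[0]))
lo,hi=min(A),max(A);print("green",lo,hi)
t=bot.read_camera("top");needle(t,sc)
if lo<1.62 and hi>2.4: print(bot.finish_job())
```

```text
green 1.6530433396797826 2.5584261816766385
needle 1.709 dark 152 235
```

```bash
python3 -c "
from workcell import bot
print(bot.finish_job())"
```

```text
the job is handed in; nothing more can be done
None
```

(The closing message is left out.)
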